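Show the seal of a cover board to the camera through the mirror

TASK

Take the wooden cover board out of its slotted stand and lean it on the book rest, square to it, about the middle, tilted back against the back panel with the seal facing the mirror, and let go of it. Then grip the tab on top of the spring-loaded mirror and turn the mirror until the camera's line of sight, reflected by the mirror, lands on the seal. Finish while still gripping the tab and holding the mirror steady at that angle, because it springs back when released; leave the other things on the table where they are.

Things in the scene. Friction and masses are not known exactly. Their poses are not given: they have to be found in the camera images.
- board: Loose wooden cover board, 12 mm thick (its x), 110 mm wide (its y), 140 mm tall (its z), about 0.12 kg. Origin: middle of its bottom edge face. Its -x face carries the seal. At the start it stands upright in the slotted stand with its bottom 12 mm above the table; grip it across its thickness at the top edge, from above.
- seal (a point): Centre of the seal, a dark 40 mm square inlay (with a light line and diamond in it) flush in the board's -x face, 85 mm above the board's bottom edge, midway across the width. Its axes are the board's axes.
- slot_stand: Fixed low dark wooden stand, 100 x 150 mm base 12 mm thick, with two walls 10 mm thick and 130 mm long whose tops are 48 mm above the table; the slot between them is 18 mm wide, runs along the stand's y and holds the board. Origin: centre of the underside.
- rest: Fixed plywood book rest, 150 mm wide (y), front -x. Origin: table level, below the foot of the back panel's front face. Ledge top 10 mm above the table, x -50 to +70 mm; lip 8 mm higher at x -40 to -34. The back panel's front face rises from x = 0 on the ledge, leaning 20 degrees to +x, 75 mm up the slope, 8 mm thick. The board's foot goes between lip and panel, seal to -x.
- view_stand: Fixed viewing stand: steel base plate 270 x 80 x 12 mm. Origin: on the table level, on the mirror's vertical turning axis. The camera, a black box about 120 mm tall with a lens, stands on its +x side, lens front 136 mm from the mirror axis, and looks along -x at the mirror, 94 mm above the table.
- pivot (a point): Point on the mirror's vertical turning axis at the camera's height (94 mm above the table), where the camera's line of sight meets the mirror face. Axes those of the viewing stand: +x is toward the camera lens.
- mirror (a joint): Angle of the upright mirror (72 mm wide, top 124 mm above the table, face on the turning axis), rad. 0 = its stop, facing the camera, where a spring (0.01 N m at 0, 0.07 at 1.4) returns it. Grows counter-clockwise from above to 1.4: the face's normal points that angle left of the direction to the camera; the reflected line of sight turns by twice the angle.
- tab (a point): Upright aluminium tab fixed on top of the mirror, centred on the turning axis: 10 mm thick (its x), 32 mm wide (its y), from 124 to 160 mm above the table. This point is its centre, on the turning axis, 142 mm up. It turns with the mirror: its x is the mirror face's normal. Grip it across its thickness from above and turn about the vertical.
- sight_line (a point): Start of the reflected line of sight, at the same place as the pivot point; its +x axis points along the camera's line of sight after the mirror. A brass pointer wire 105 mm long, 51 mm above the table under the mirror, is geared two to one to the mirror and always points along this direction, so it must point at the seal.
- loupe: Bystander: black magnifier, 42 mm across, 32 mm tall, origin at its underside. Leave alone.
- card_case: Bystander: flat white card case 66 x 99 x 30 mm, origin at its underside. Leave alone.
- brush_pen: Bystander: flat dusting brush 190 mm long, lying along its x. Leave alone.
- tea_cup: Bystander: white cup 70 mm across, 60 mm tall, origin at its underside. Leave alone.
- bound_book: Bystander: blue bound book 195 x 140 x 30 mm, origin at its underside. Leave alone.
- paperweight: Bystander: brass paperweight 56 mm across, 26 mm tall, origin at its underside. Leave alone.
There are look-alikes about, which are no part of the job. What is shaped like the rest but blue, turquoise or yellow is not meant.

How it is judged:
By the outcome, as a careful person would: the job done as asked, in the order asked, and still so for the second after the job is handed in, while the arm keeps its last pose, push and grip.
It also fails if it takes over 45 s, if anything falls off the work surface, if the arm or the gripper's body presses on something with over 40 N, if the wrist force passes 120 N, or if a joint passes its speed limit or range.

ROBOT

A 6-joint arm with a two-finger parallel gripper is mounted at the origin on the work surface. World frame = base frame: x ahead of the robot, y to its left, z up, the work surface at z = 0. Lengths are in m, angles in rad, forces in N, time in s.
With the tool pointing down it reaches from about 0.25 to 0.725 m from the base axis. Payload 9.7 kg.
Tool frame: the origin (TCP) lies on the centre line of the jaws, within the pads' length; the fingertips stand 19 mm ahead of it and the grasp point (between the pads) is the TCP; z points along the fingers, x is the direction in which the jaws open and shut, and the axes are right-handed (so a half turn about z gives the same grasp; the last joint's range is limited). The gripper opens to 85 mm and grips with 20 to 120 N. Pads are 22 mm wide; open, the fingers measure 114 mm over their backs; the gripper's body (76 mm by 85 mm) begins 54 mm behind the grasp point. The pads swing forward as they close: fully open they stand 13 mm farther back than shut.
Start: joints at [1.106, 0.087, 0.176, 1.66, 0, 1.571], TCP at [0.247, 0.492, 0.25] pointing down, gripper open.
Joint ranges: [-3.13, 3.13], [-0.85, 1.81], [-1.15, 1.24], [-2.2, 2.28], [-1.44, 1.52], [-3.14, 3.14]. Speed limits (rad/s): [2.22, 2.22, 2.57, 3.14, 3.14, 3.14].

INTERFACE

Orientations are given as a rotation vector (axis times angle).
In Python, from station import robot, imaging gives the robot as it stands.
- The arm moves only by the tool jog_arm, never from a script. Its argument "increments" is a list of rows, each a list of 3 entries, a list of its own where there are three numbers: the gripper's target within -1 to 1 (fully open at 1, half-way at 0, shut at -1), then the shift along the tool's x, y, z normalised to -1 to 1, where 1 is 0.1 m, then the turn about the tool's z normalised to -1 to 1, where 1 is 90 degrees. A call has 1 to 5 rows; each row shifts and turns the commanded pose from where the row before left it, along the tool's axes as they then stand; what a row does not reach is not made up. A row lasts 1/10 s, in which the tool goes at most 50 mm and 8.59 degrees, less where a joint would pass 70% of its speed; a pose out of reach is approached as far as the arm can. A call with a number of a shift or a turn outside -1 to 1 is refused whole. A call with a gripper value outside its range is refused whole. The fingers move at their own pace and stop on an object; "newtons" is the grip in N (left out, the last holds). Time passes only in rows, so rows that do not move let the fingers close. It gives the time, the measured TCP pose, the force and the opening at its end, in the units of the state.
- robot.get_obs(): the state, without advancing time (a new reading comes with each control period).
- imaging.snapshot(name): name is "scene" or "side" or "wrist"; returns the picture (400x640x3 uint8, red, green, blue); there is no depth.
- imaging.camera_params(name): a dict with "intrinsics" (3x3 intrinsics, pixels), "pose" (4x4, takes a point from camera to world coordinates). Camera axes: x right, y down, z forward; pixel columns grow to the right and rows downward; lengths in m; the calibration is good to about 2 mm. A picture is of the moment at which its call begins: read the wrist's pose just before it. camera_params takes no time and is no camera call; for the wrist camera it gives the pose at the moment of the call.
- robot.finish_job(): hands the job in, once; it reports no verdict.
Trained networks look in the newest picture that a camera, given by its name, has taken for a name from the list of things; names that differ only in an ending like _2 or _b are one class to them, and where a whole thing is asked for, a point or a joint stands for the part that bears it (a point fixed in the world has none). Each returns a list of dicts, best first, with "score" (0 to 1); they miss things now and then, are a little off and sometimes report something else, mostly with a low value. They report only what shows in the picture. A call takes as long as a camera call. They do not tell look-alikes from the thing itself.
- imaging.cut_out(camera, target): "mask" (400x640 bool, what is visible of it) and "bbox" ([left, top, right, bottom] in pixels, round what is visible of it).
The state is a dict: "t": time; "joint_positions": joint angles; "joint_velocities": joint speeds; "joint_torque": joint torques, N m; "eef_pos": TCP position; "tcp_rot": TCP orientation; "contact_force": force on the tool from outside, world axes, zero at the start; "wrist_torque": the same for the moment, N m; "finger_gap": opening from 0.0 (shut) to 1.0 (fully open).
Only numpy, scipy, OpenCV 4.12 (cv2) and the standard library are available. Lean on these libraries where they do the work, as an engineer would, in place of code of your own. Each camera call takes 0.05 s, during which the arm holds its last target. There are 200 camera calls.

## Working session

There is one attempt and no reset: what is moved stays moved. The work goes in short steps, Python scripts to look and compute and a tool call to move; the robot and the scene stay as the last step left them, time stands still between calls to the robot, and variables do not carry over. Pictures are saved under pics/ and viewed, about 8 in all and at most 12, crops included, and the job is handed in when it is done.

Besides the shell and the picture viewer there is one more tool, called after ">>>" as name([rows], argument=value, ...), one row to a line, values as JSON. jog_arm: Moves the arm, as the interface text tells. Its arguments: {"type":"object","properties":{"increments":{"type":"array"},"newtons":{"type":"number"}},"required":["increments"]}

```bash
mkdir -p pics; ls
python3 - <<'E'
from station import robot, imaging
import cv2,numpy as np
print(robot.get_obs())
for n in("scene","side"):
    im=imaging.snapshot(n); cv2.imwrite(f"pics/{n}0.png",im[:,:,::-1])
    p=imaging.camera_params(n); print(n,np.round(p["intrinsics"],1).tolist(),np.round(p["pose"],4).tolist())
a=cv2.imread("pics/scene0.png")
E
```

```text
pics
{'t': 0.0, 'joint_positions': array([1.10597067e+00, 8.74655618e-02, 1.75145659e-01, 1.65977734e+00,
       1.44011110e-06, 1.57078375e+00]), 'joint_velocities': array([-0.000595  , -0.00088252, -0.00019724,  0.00190349, -0.00187529,
       -0.00080232]), 'joint_torque': array([ 5.97787239e-04, -5.20389354e+01,  4.64800036e+01,  1.60899136e-02,
        2.02018178e-06,  2.72851889e-05]), 'eef_pos': array([0.24646111, 0.49147478, 0.24958594]), 'tcp_rot': array([ 2.67277954e+00,  1.64971693e+00, -1.73973959e-03]), 'contact_force': array([ 0.65691253, -0.51924788, -0.55531091]), 'wrist_torque': array([ 0.02215573,  0.00150444, -0.0220319 ]), 'finger_gap': 0.9974221170874082}
scene [[498.7, 0.0, 317.2], [0.0, 498.7, 205.7], [0.0, 0.0, 1.0]] [[-0.3897, 0.6717, -0.6301, 1.3336], [0.9209, 0.2767, -0.2745, 0.4043], [-0.01, -0.6872, -0.7264, 1.1017], [0.0, 0.0, 0.0, 1.0]]
side [[390.9, 0.0, 321.2], [0.0, 390.9, 197.2], [0.0, 0.0, 1.0]] [[0.9506, -0.1754, 0.2562, 0.1198], [-0.3103, -0.5014, 0.8077, -1.1026], [-0.0132, -0.8473, -0.531, 0.8393], [0.0, 0.0, 0.0, 1.0]]
```

View pics/scene0.png

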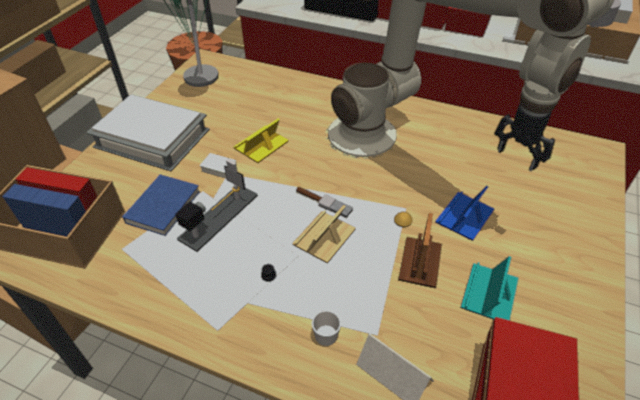

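View pics/side0.png

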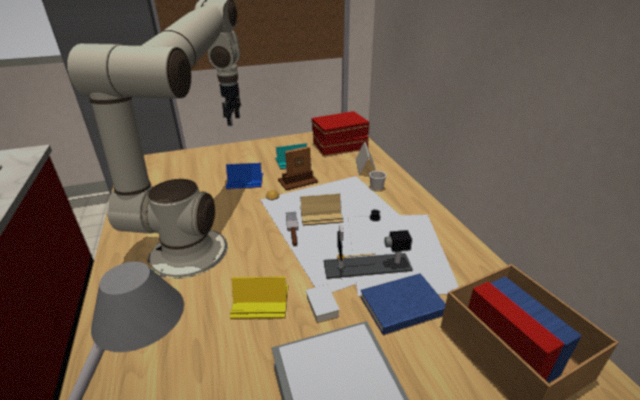

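```bash
cat > h.py <<'E'
from station import robot, imaging
import cv2, numpy as np
from scipy.optimize import minimize
from scipy.spatial.transform import Rotation as R
def box(x0,x1,y0,y1,z0,z1): return np.array([[x,y,z] for x in(x0,x1) for y in(y0,y1) for z in(z0,z1)])
def proj(P,c):
    T=np.linalg.inv(c["pose"]); q=(P@T[:3,:3].T+T[:3,3])@c["intrinsics"].T
    return q[:,:2]/q[:,2:]
def place(P,v): return P@R.from_euler('z',v[2]).as_matrix().T+[v[0],v[1],0]
def render(parts,v,c,s=4):
    m=np.zeros((400*s,640*s),np.uint8)
    for P in parts:
        h=cv2.convexHull(np.float32((proj(place(P,v),c)+.5)*s))
        cv2.fillConvexPoly(m,np.int32(np.clip(np.round(h),-9999,9999)),255)
    return cv2.resize(m,(640,400),interpolation=cv2.INTER_AREA)/255.
def iou(parts,v,obs):
    r=0
    for m,c in obs:
        a=render(parts,v,c); r+=np.minimum(a,m).sum()/np.maximum(a,m).sum()
    return r/len(obs)
def ray(uv,c,z):
    d=c["pose"][:3,:3]@np.linalg.inv(c["intrinsics"])@[uv[0],uv[1],1]; o=c["pose"][:3,3]
    return o+d*(z-o[2])/d[2]
def fit(parts,obs,x0,yaws):
    best=None
    for y in yaws:
        r=minimize(lambda v:-iou(parts,v,obs),[x0[0],x0[1],y],method="Nelder-Mead",options=dict(initial_simplex=[[x0[0],x0[1],y],[x0[0]+.02,x0[1],y],[x0[0],x0[1]+.02,y],[x0[0],x0[1],y+.3]],xatol=2e-4,fatol=1e-5,maxiter=150))
        if best is None or r.fun<best.fun: best=r
    return best.x,-best.fun
s,c=np.sin(np.radians(20)),np.cos(np.radians(20))
panel=np.array([[a*s+b*c,y,.01+a*c-b*s] for a in(0,.075) for b in(0,.008) for y in(-.075,.075)])
REST=[box(-.05,.07,-.075,.075,0,.01),box(-.04,-.034,-.075,.075,0,.018),panel]
STAND=[box(-.05,.05,-.075,.075,0,.012),box(.009,.019,-.065,.065,0,.048),box(-.019,-.009,-.065,.065,0,.048)]
BOARD=[box(-.006,.006,-.055,.055,.012,.152)]
E
python3 - <<'E'
from h import *
cams={n:imaging.camera_params(n) for n in("scene","side")}
S={}
for t in("slot_stand","board","rest","view_stand","mirror","seal","sight_line","tab"):
    for n in cams:
        L=imaging.cut_out(n,t)
        print(t,n,[(round(d["score"],2),[int(b) for b in d["bbox"]],int(d["mask"].sum())) for d in L][:5])
        if L: S[t+"_"+n]=np.array([d["mask"] for d in L])
np.savez_compressed("m.npz",**S)
a=cv2.imread("pics/scene0.png")[165:295,165:445]; b=cv2.imread("pics/side0.png")[140:285,210:420]
a=cv2.resize(a,(760,353),interpolation=cv2.INTER_CUBIC)
cv2.imwrite("pics/c1.png",np.vstack([a,cv2.copyMakeBorder(cv2.resize(b,(348,240),interpolation=cv2.INTER_CUBIC),0,0,0,412,0)]))
E
```

```text
slot_stand scene [(0.77, [396, 231, 435, 285], 1545), (0.35, [121, 174, 197, 236], 2640)]
slot_stand side []
board scene [(0.59, [416, 212, 433, 279], 443), (0.41, [200, 156, 236, 178], 520)]
board side [(0.67, [284, 144, 309, 177], 601)]
rest scene [(0.91, [232, 119, 288, 161], 1154), (0.73, [440, 185, 496, 239], 1654), (0.68, [292, 209, 350, 265], 1757)]
rest side [(0.96, [229, 277, 286, 320], 2251), (0.7, [322, 230, 413, 279], 2503), (0.62, [221, 167, 264, 192], 906), (0.56, [275, 145, 305, 172], 346), (0.54, [336, 226, 343, 258], 145)]
view_stand scene [(0.92, [173, 156, 258, 252], 2937)]
view_stand side [(0.8, [323, 228, 410, 277], 2237)]
mirror scene [(0.74, [225, 156, 244, 187], 342)]
mirror side [(0.53, [338, 226, 345, 257], 132)]
seal scene [(0.88, [416, 216, 434, 275], 359), (0.32, [395, 210, 411, 227], 235), (0.24, [258, 263, 276, 281], 238)]
seal side [(0.96, [287, 147, 309, 170], 543)]
sight_line scene [(0.58, [210, 189, 241, 209], 90), (0.28, [260, 263, 277, 284], 215)]
sight_line side []
tab scene [(0.66, [226, 159, 245, 186], 329)]
tab side [(0.68, [338, 225, 343, 263], 226)]
```

View pics/c1.png

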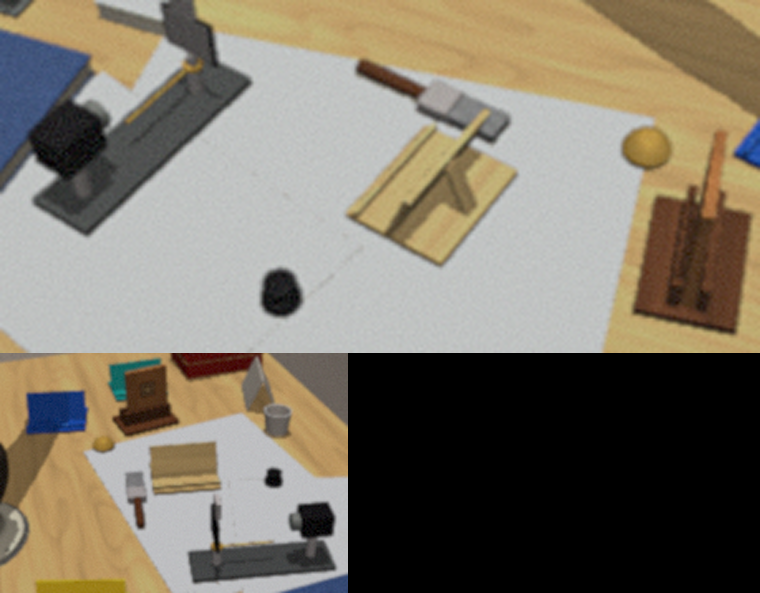

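Run:
```python
from h import *
M=np.load("m.npz"); cs,cd=imaging.camera_params("scene"),imaging.camera_params("side")
g=ray((422,262),cs,0.02); print("stand",g)
u=(M["slot_stand_scene"][0]|M["board_scene"][0]).astype(float)
Y=[1.2,1.57,1.9]
print(fit(STAND+BOARD,[(u,cs)],g,Y))
print("board 2view",fit(BOARD,[(M["board_side"][0].astype(float)*0+ (M["board_side"][0]),cd)],g,Y))
g=ray((322,238),cs,0.01); print("rest",g)
print(fit(REST,[(M["rest_scene"][2].astype(float),cs)],g,[.6,1.2,1.57,2.0]))
# view stand
for uv,z in (((237,190),.012),((258,191),.012),((178,238),.012),((196,250),.012),((240,187),.0)): print(uv,ray(uv,cs,z))
for z in(.142,.16): print("tabtop",[ray(p,cs,z) for p in((232,166),)])
g=ray((218,222),cs,.01)
VS=[box(-.135,.135,-.04,.04,0,.012)]
import cv2
m=M["view_stand_scene"][0].astype(np.uint8)
ys,xs=np.nonzero(m); print(cv2.convexHull(np.stack([xs,ys],1))[:,0].tolist())
r=(M["sight_line_scene"][0]); ys,xs=np.nonzero(r)
i,j=xs.argmin(),xs.argmax(); print("wire",ray((xs[i],ys[i]),cs,.051),ray((xs[j],ys[j]),cs,.051),(xs[i],ys[i]),(xs[j],ys[j]))
```

```text
stand [0.48011577 0.33746767 0.02      ]
(array([0.4668889 , 0.33131065, 1.69816149]), np.float64(0.9538219397754946))
board 2view (array([0.48248737, 0.36096066, 1.69739825]), np.float64(0.7676922611178948))
rest [0.49789968 0.05350102 0.01      ]
(array([0.48205143, 0.04316977, 1.3743739 ]), np.float64(0.9180025154238982))
(237, 190) [ 0.42168862 -0.26411667  0.012     ]
(258, 191) [ 0.40073674 -0.20161987  0.012     ]
(178, 238) [ 0.65589858 -0.32435456  0.012     ]
(196, 250) [ 0.67339546 -0.25329749  0.012     ]
(240, 187) [ 0.39621361 -0.26930855  0.        ]
tabtop [array([ 0.4500255 , -0.24581878,  0.142     ])]
tabtop [array([ 0.46659869, -0.23362594,  0.16      ])]
[[256, 196], [245, 208], [243, 210], [200, 250], [198, 251], [195, 251], [193, 250], [179, 241], [178, 240], [177, 238], [175, 215], [175, 214], [176, 212], [227, 159], [229, 159], [235, 162], [243, 173], [256, 193]]
wire [ 0.5458131  -0.26822619  0.051     ] [ 0.44338813 -0.23603169  0.051     ] (np.int64(213), np.int64(208)) (np.int64(240), np.int64(188))
```

```bash
cat >> h.py <<'E'
def tool(): 
    o=robot.get_obs(); A=R.from_rotvec(o["tcp_rot"]).as_matrix(); return o,A
def go(x,y,z,yaw,n,start=None):
    """rows (tool x,y,z /0.1 m, turn /90deg) from the measured pose (or start) to the target; straight, turning evenly"""
    o,A=tool(); p=o["eef_pos"]; a=np.arctan2(A[1,0],A[0,0])
    if start is not None: p,a=np.array(start[:3]),start[3]
    d=(yaw-a+np.pi/2)%np.pi-np.pi/2
    D=(np.array([x,y,z])-p)/n
    print("from",np.round(p,4),round(a,4),"dyaw",round(d,4))
    for i in range(n):
        t=a+d*i/n; c,s=np.cos(t),np.sin(t)
        print([round(v,3) for v in((D[0]*c+D[1]*s)*10,(D[0]*s-D[1]*c)*10,-D[2]*10)], round(-d/n/(np.pi/2),4))
E
python3 - <<'E'
from h import *
o,A=tool(); T=np.eye(4); T[:3,:3]=A; T[:3,3]=o["eef_pos"]
c=imaging.camera_params("wrist"); print(np.round(c["intrinsics"],1).tolist()); print(np.round(np.linalg.inv(T)@c["pose"],4))
go(.43,.30,.30,1.70,8)
E
```

```text
[[348.2, 0.0, 324.9], [0.0, 348.2, 197.6], [0.0, 0.0, 1.0]]
[[ 1.000e+00 -1.000e-03  1.000e-04 -0.000e+00]
 [ 9.000e-04  9.510e-01  3.092e-01 -7.930e-02]
 [-4.000e-04 -3.092e-01  9.510e-01 -1.232e-01]
 [ 0.000e+00  0.000e+00  0.000e+00  1.000e+00]]
from [0.2465 0.4917 0.2503] 1.106 dyaw 0.594
[np.float64(-0.111), np.float64(0.312), np.float64(-0.062)] -0.0473
[np.float64(-0.134), np.float64(0.303), np.float64(-0.062)] -0.0473
[np.float64(-0.156), np.float64(0.292), np.float64(-0.062)] -0.0473
[np.float64(-0.178), np.float64(0.28), np.float64(-0.062)] -0.0473
[np.float64(-0.198), np.float64(0.266), np.float64(-0.062)] -0.0473
[np.float64(-0.217), np.float64(0.251), np.float64(-0.062)] -0.0473
[np.float64(-0.235), np.float64(0.234), np.float64(-0.062)] -0.0473
[np.float64(-0.252), np.float64(0.216), np.float64(-0.062)] -0.0473
```

>>> jog_arm([
  [1,[-0.11,0.31,-0.06],-0.0473],
  [1,[-0.134,0.303,-0.06],-0.0473],
  [1,[-0.156,0.292,-0.06],-0.0473],
  [1,[-0.178,0.28,-0.06],-0.0473],
], newtons=40)

```text
t: 1.3
eef_pos: [0.3387, 0.3952, 0.2746]
tcp_rot: [2.396, 2.032, 0.0]
contact_force: [-0.4, 0.8, 0.1]
finger_gap: 1.0
```

>>> jog_arm([
  [1,[-0.198,0.266,-0.06],-0.0473],
  [1,[-0.217,0.251,-0.06],-0.0473],
  [1,[-0.235,0.234,-0.06],-0.0473],
  [1,[-0.252,0.216,-0.06],-0.0473],
  [1,[0,0,0],0],
])

```text
t: 1.8
eef_pos: [0.432, 0.2981, 0.2989]
tcp_rot: [2.073, 2.359, 0.001]
contact_force: [-0.4, 0.7, -0.3]
finger_gap: 1.003
```

```bash
cat > w.py <<'E'
from h import *
import sys
def shot(name):
    import time
    c=imaging.camera_params("wrist"); im=imaging.snapshot("wrist"); cv2.imwrite(f"pics/{name}.png",im[:,:,::-1]); np.save(f"pics/{name}.npy",c["pose"]); return im,c
E
python3 - <<'E'
from w import *
im,c=shot("w1"); S={}
for t in("slot_stand","board"):
    L=imaging.cut_out("wrist",t); print(t,[(round(d["score"],2),[int(b) for b in d["bbox"]],int(d["mask"].sum())) for d in L])
    if L:S[t]=L[0]["mask"]
np.savez_compressed("mw1.npz",**S)
u=sum(S.values())>0
g=(.467,.331)
r,q=fit(STAND+BOARD,[(u.astype(float),c)],g,[1.7]); print(r,q)
print(fit(BOARD,[(S["board"].astype(float),c)],g,[1.7]) if "board" in S else 0)
for P in STAND+BOARD:
    cv2.polylines(im,[np.int32(cv2.convexHull(np.float32(proj(place(P,r),c))))],True,(0,255,0))
cv2.imwrite("pics/w1o.png",im[:,:,::-1]); print(tool()[0]["eef_pos"])
E
```

```text
slot_stand [(0.62, [309, 124, 392, 249], 7552), (0.23, [344, 150, 371, 297], 3067)]
board [(0.67, [345, 149, 369, 298], 2970)]
[0.46940703 0.3327036  1.70249197] 0.9676871939439572
(array([0.47606385, 0.33367911, 1.70936517]), np.float64(0.9624735505577319))
[0.4297804  0.30035168 0.29814038]
```

View pics/w1o.png

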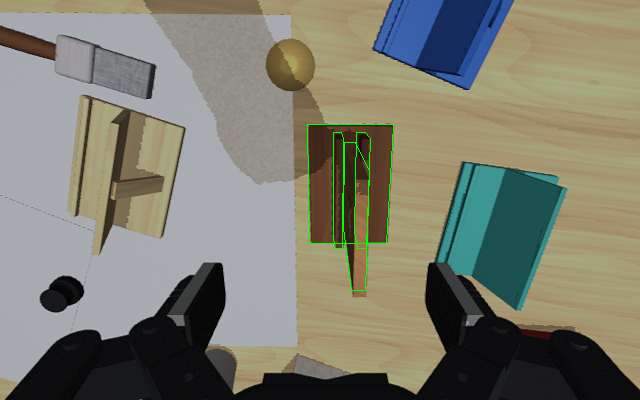

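The overlay confirms the stand at (350,185) px; the board reaches (360,297), about 7 mm further along the slot than a centred one. The plywood rest is at (125,175) px, blue at (445,40) and turquoise at (500,235) are the look-alikes. I refine the rest from the same picture.

Run:
```python
from w import *
im=imaging.snapshot("wrist"); c=imaging.camera_params("wrist"); cs=imaging.camera_params("scene"); M=np.load("m.npz")
L=imaging.cut_out("wrist","rest"); print([(round(d["score"],2),[int(b) for b in d["bbox"]],int(d["mask"].sum())) for d in L])
L=[d for d in L if d["bbox"][0]<120 and d["bbox"][1]>60]
m=L[0]["mask"].astype(float)
hull=cv2.convexHull(np.stack(np.nonzero(m)[::-1],1).astype(np.int32))[:,0]
g=(.482,.043)
r1,q1=fit(REST,[(m,c)],g,[1.37]); print("wrist",r1,q1)
r2,q2=fit(REST,[(m,c),(M["rest_scene"][2].astype(float),cs)],g,[1.37]); print("both",r2,q2)
for P in REST: cv2.polylines(im,[np.int32(cv2.convexHull(np.float32(proj(place(P,r1),c))))],True,(255,0,0))
cv2.imwrite("pics/w2o.png",cv2.resize(im[70:270,40:220,::-1],None,fx=3,fy=3))
go(.476,.334,.133,1.705,6)
```

```text
[(0.63, [68, 96, 183, 259], 12590), (0.56, [433, 162, 565, 311], 12187)]
wrist [0.48238017 0.04628043 1.37361595] 0.9664114384948093
both [0.48191818 0.04556056 1.38395997] 0.9374849687793261
from [0.4293 0.3008 0.2981] 1.7007 dyaw 0.0043
[np.float64(0.045), np.float64(0.084), np.float64(0.275)] -0.0005
[np.float64(0.045), np.float64(0.084), np.float64(0.275)] -0.0005
[np.float64(0.045), np.float64(0.084), np.float64(0.275)] -0.0005
[np.float64(0.045), np.float64(0.084), np.float64(0.275)] -0.0005
[np.float64(0.044), np.float64(0.084), np.float64(0.275)] -0.0005
[np.float64(0.044), np.float64(0.085), np.float64(0.275)] -0.0005
```

View pics/w2o.png

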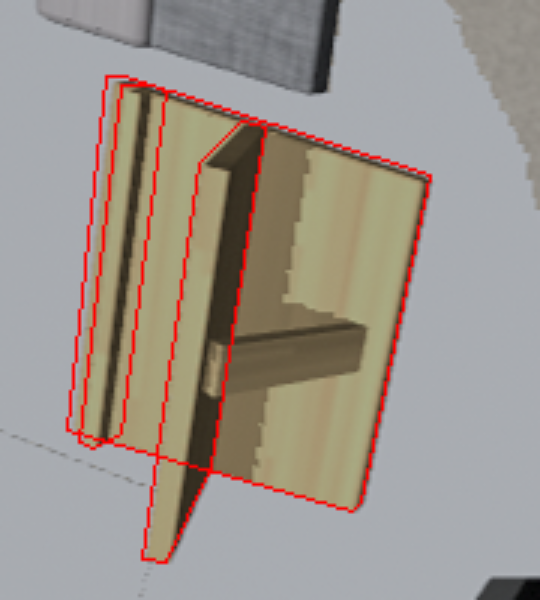

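Fit of the plywood rest: panel (200–265 px in crop) and right edge match well; only the lip strip is a few mm off, so I'll find the panel foot by touch. Going to grasp the board.

>>> jog_arm([
  [1,[0.045,0.085,0.275],0],
  [1,[0.045,0.085,0.275],0],
  [1,[0.045,0.085,0.275],0],
  [1,[0.045,0.085,0.275],0],
  [1,[0.045,0.085,0.275],-0.002],
])

```text
t: 2.55
eef_pos: [0.4685, 0.3291, 0.1596]
tcp_rot: [-2.068, -2.365, 0.0]
contact_force: [0.2, -0.1, -0.1]
finger_gap: 1.0
```

>>> jog_arm([
  [1,[0.045,0.085,0.275],0],
  [1,[0,0,0],0],
  [-1,[0,0,0],0],
  [-1,[0,0,0],0],
  [-1,[0,0,0],0],
])

```text
t: 3.05
eef_pos: [0.4771, 0.3341, 0.1352]
tcp_rot: [2.069, 2.364, 0.004]
contact_force: [-0.7, 0.3, -0.4]
finger_gap: 0.513
```

>>> jog_arm([
  [-1,[0,0,0],0],
  [-1,[0,0,0],0],
  [-1,[0,0,0],0],
])

```text
t: 3.35
eef_pos: [0.4772, 0.3339, 0.1341]
tcp_rot: [2.069, 2.364, 0.002]
contact_force: [-0.8, 0.0, 5.7]
finger_gap: 0.135
```

>>> jog_arm([
  [-1,[0,0,-0.1],0],
  [-1,[0,0,-0.3],0],
  [-1,[0,0,-0.3],0],
  [-1,[0,0,-0.3],0],
  [-1,[0,0,-0.2],0],
])

```text
t: 3.85
eef_pos: [0.477, 0.3337, 0.2561]
tcp_rot: [2.069, 2.363, 0.003]
contact_force: [0.5, -0.6, -0.7]
finger_gap: 0.138
```

Run:
```python
from w import *
r=np.array([.4822,.046]); yaw=1.374
# board back face at rest x=-0.010 while vertical: centre x=-0.016
p=r+np.array([np.cos(yaw),np.sin(yaw)])*-.016
go(p[0],p[1],.26,yaw,10); 
o,A=tool(); c=imaging.camera_params("side"); im=imaging.snapshot("side")
L=imaging.cut_out("side","board"); print(o["finger_gap"],o["contact_force"],[(d["score"],d["bbox"]) for d in L])
a=np.arctan2(A[1,0],A[0,0])
z=o["eef_pos"][2]-.122-.012
P=BOARD[0]+[0,0,z]
if L:
    m=L[0]["mask"].astype(float)
    for f in range(-12,13,4):
        for dz in(-4,0,4): print(f,dz,round(iou([P+[0,f/1e3,dz/1e3]],[o["eef_pos"][0],o["eef_pos"][1],a],[(m,c)]),3))
cv2.imwrite("pics/s2.png",cv2.resize(im[80:230,230:380,::-1],None,fx=4,fy=4))
```

```text
from [0.477  0.3337 0.2561] 1.7034 dyaw -0.3294
[np.float64(-0.301), np.float64(-0.038), np.float64(-0.004)] 0.021
[np.float64(-0.302), np.float64(-0.028), np.float64(-0.004)] 0.021
[np.float64(-0.303), np.float64(-0.018), np.float64(-0.004)] 0.021
[np.float64(-0.303), np.float64(-0.008), np.float64(-0.004)] 0.021
[np.float64(-0.303), np.float64(0.002), np.float64(-0.004)] 0.021
[np.float64(-0.303), np.float64(0.012), np.float64(-0.004)] 0.021
[np.float64(-0.303), np.float64(0.022), np.float64(-0.004)] 0.021
[np.float64(-0.302), np.float64(0.032), np.float64(-0.004)] 0.021
[np.float64(-0.3), np.float64(0.042), np.float64(-0.004)] 0.021
[np.float64(-0.299), np.float64(0.052), np.float64(-0.004)] 0.021
0.137797723351104 [ 0.48156875 -0.59082851 -0.70505259] [(0.89, [284.2, 120.9, 311.3, 155.3])]
-12 -4 0.737
-12 0 0.718
-12 4 0.686
-8 -4 0.79
-8 0 0.775
-8 4 0.736
-4 -4 0.852
-4 0 0.831
-4 4 0.784
0 -4 0.878
0 0 0.866
0 4 0.817
4 -4 0.85
4 0 0.837
4 4 0.792
8 -4 0.788
8 0 0.777
8 4 0.742
12 -4 0.739
12 0 0.724
12 4 0.692
```

View pics/s2.png

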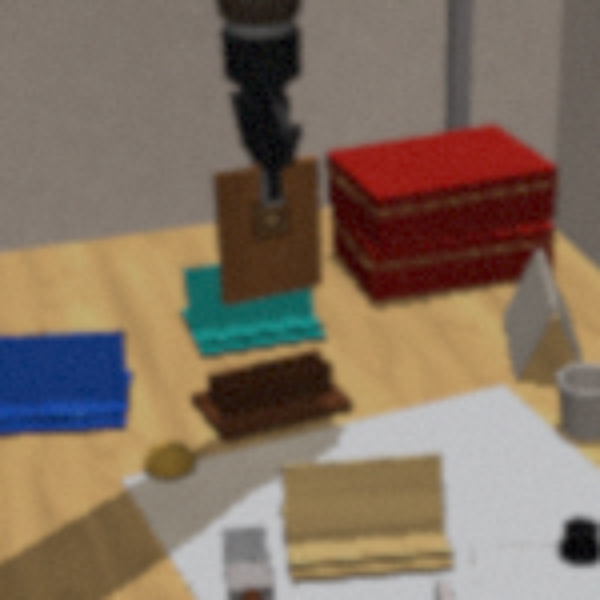

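Board held, centred, seal facing the rest/mirror side. Carrying it over the rest.

>>> jog_arm([
  [-1,[-0.2,-0.038,0],0.021],
  [-1,[-0.3,-0.028,0],0.021],
  [-1,[-0.303,-0.018,0],0.021],
  [-1,[-0.303,-0.008,0],0.021],
  [-1,[-0.303,0.002,0],0.021],
])

```text
t: 4.45
eef_pos: [0.4762, 0.191, 0.252]
tcp_rot: [-2.258, -2.184, 0.003]
contact_force: [0.8, 0.1, -1.0]
finger_gap: 0.135
```

>>> jog_arm([
  [-1,[-0.303,0.012,0],0.021],
  [-1,[-0.303,0.022,0],0.021],
  [-1,[-0.302,0.032,0],0.021],
  [-1,[-0.3,0.042,0],0.021],
  [-1,[-0.3,0.052,0],0.021],
])

```text
t: 4.95
eef_pos: [0.4773, 0.0392, 0.2521]
tcp_rot: [-2.43, -1.99, 0.002]
contact_force: [0.9, -0.5, -0.9]
finger_gap: 0.134
```

>>> jog_arm([
  [-1,[-0.1,0,0],0],
  [-1,[0,0,0],0],
  [-1,[0,0,0],0],
])

```text
t: 5.25
eef_pos: [0.4757, 0.0311, 0.2528]
tcp_rot: [-2.429, -1.992, 0.0]
contact_force: [0.2, 0.1, -0.4]
finger_gap: 0.136
```

Run:
```python
from w import *
im,c=shot("w3"); o,A=tool()
L=imaging.cut_out("wrist","rest"); print([(round(d["score"],2),[int(b) for b in d["bbox"]],int(d["mask"].sum())) for d in L])
for r in ([.4822,.046,1.374],):
  for P in REST: cv2.polylines(im,[np.int32(cv2.convexHull(np.float32(proj(place(P,r),c))))],True,(255,0,0))
cv2.imwrite("pics/w3o.png",im[:,:,::-1])
p=np.array(r[:2])+np.array([np.cos(1.374),np.sin(1.374)])*-.016
go(p[0],p[1],.15,1.374,4)
```

```text
[(0.64, [290, 95, 408, 258], 12221)]
from [0.4758 0.0316 0.253 ] 1.375 dyaw -0.001
[np.float64(-0.001), np.float64(0.009), np.float64(0.257)] 0.0002
[np.float64(-0.001), np.float64(0.009), np.float64(0.257)] 0.0002
[np.float64(-0.001), np.float64(0.009), np.float64(0.257)] 0.0002
[np.float64(-0.001), np.float64(0.009), np.float64(0.257)] 0.0002
```

View pics/w3o.png

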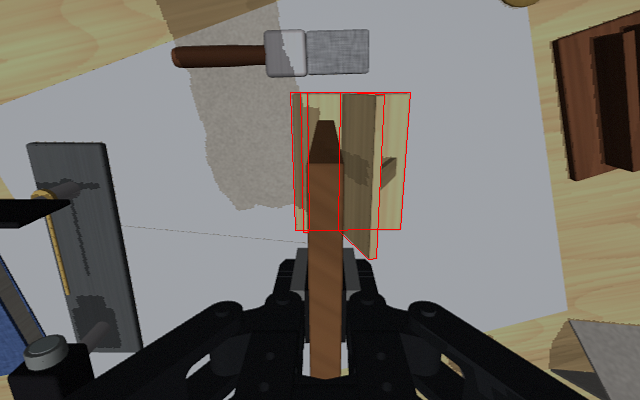

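The overlay fits the rest (290–410, 93–258 px) and the board's foot hangs between lip and panel. Lowering.

>>> jog_arm([
  [-1,[0,0.009,0.25],0],
  [-1,[0,0.009,0.25],0],
  [-1,[0,0.009,0.25],0],
  [-1,[0,0.009,0.25],0],
  [-1,[0,0,0.1],0],
])

```text
t: 5.85
eef_pos: [0.4785, 0.0308, 0.1408]
tcp_rot: [-2.426, -1.993, 0.004]
contact_force: [0.3, -0.5, -1.1]
finger_gap: 0.138
```

>>> jog_arm([
  [-1,[0,0,0.03],0],
  [-1,[0,0,0.02],0],
  [-1,[0,0,0],0],
])

```text
t: 6.15
eef_pos: [0.4798, 0.0301, 0.1392]
tcp_rot: [2.428, 1.992, 0.002]
contact_force: [-0.5, -1.0, -0.9]
finger_gap: 0.138
```

>>> jog_arm([
  [-1,[0,0,0.02],0],
  [-1,[0,0,0],0],
])

```text
t: 6.35
eef_pos: [0.4796, 0.0299, 0.1367]
tcp_rot: [2.429, 1.992, 0.001]
contact_force: [0.2, 0.5, -0.7]
finger_gap: 0.136
```

>>> jog_arm([
  [-1,[0,0,0.02],0],
  [-1,[0,0,0],0],
])

```text
t: 6.55
eef_pos: [0.4793, 0.0299, 0.1342]
tcp_rot: [-2.429, -1.992, 0.0]
contact_force: [-0.4, -0.4, -1.0]
finger_gap: 0.132
```

>>> jog_arm([
  [-1,[0,0,0.02],0],
  [-1,[0,0,0],0],
])

```text
t: 6.75
eef_pos: [0.4794, 0.0299, 0.1322]
tcp_rot: [-2.429, -1.992, 0.0]
contact_force: [1.3, 0.6, -0.4]
finger_gap: 0.135
```

>>> jog_arm([
  [-1,[0,0,0.015],0],
  [-1,[0,0,0],0],
])

```text
t: 6.95
eef_pos: [0.4794, 0.03, 0.1321]
tcp_rot: [2.429, 1.992, 0.001]
contact_force: [-3.7, 0.4, 10.5]
finger_gap: 0.132
```

>>> jog_arm([
  [-1,[0,0,-0.018],0],
  [-1,[0.03,0,0],0],
  [-1,[0.02,0,0],0],
  [-1,[0,0,0],0],
])

```text
t: 7.35
eef_pos: [0.4803, 0.0351, 0.1323]
tcp_rot: [-2.429, -1.992, 0.001]
contact_force: [0.5, 0.0, -1.2]
finger_gap: 0.137
```

>>> jog_arm([
  [-1,[0.02,0,0],0],
  [-1,[0,0,0],0],
])

```text
t: 7.55
eef_pos: [0.4807, 0.037, 0.1324]
tcp_rot: [-2.429, -1.992, 0.0]
contact_force: [0.2, -1.0, -0.9]
finger_gap: 0.133
```

>>> jog_arm([
  [-1,[0.015,0,0],0],
  [-1,[0,0,0],0],
])

```text
t: 7.75
eef_pos: [0.4811, 0.0384, 0.1325]
tcp_rot: [-2.429, -1.992, -0.0]
contact_force: [-0.6, -0.1, -2.7]
finger_gap: 0.138
```

>>> jog_arm([
  [-1,[0.015,0,0],0],
  [-1,[0,0,0],0],
])

```text
t: 7.95
eef_pos: [0.4814, 0.0398, 0.1326]
tcp_rot: [-2.429, -1.992, -0.0]
contact_force: [1.5, -0.0, -0.7]
finger_gap: 0.14
```

>>> jog_arm([
  [-1,[0.015,0,0],0],
  [-1,[0,0,0],0],
])

```text
t: 8.15
eef_pos: [0.4816, 0.041, 0.1326]
tcp_rot: [2.429, 1.992, -0.001]
contact_force: [-1.2, -2.5, 0.3]
finger_gap: 0.135
```

>>> jog_arm([
  [-1,[0.015,0,0],0],
  [-1,[0,0,0],0],
])

```text
t: 8.35
eef_pos: [0.4817, 0.0419, 0.1326]
tcp_rot: [2.428, 1.99, -0.003]
contact_force: [-1.7, -6.3, 1.6]
finger_gap: 0.138
```

Run:
```python
from h import *
o,A=tool(); print(o["contact_force"],o["wrist_torque"],o["eef_pos"])
```

```text
[-1.69818166 -6.25646235  1.559298  ] [-1.89353753  0.42165967 -0.07941352] [0.48174241 0.04185861 0.13262356]
```

Panel foot found by touch (−6 N), within 1 mm of the estimate. Now release a little and tip the board back with the front finger.

>>> jog_arm([
  [-1,[0,0,0.008],0],
  [-0.5,[0,0,0],0],
  [-0.5,[0.05,0,0],0],
  [-0.5,[0.08,0,0],0],
  [-0.4,[0.08,0,0],0],
])

```text
t: 8.85
eef_pos: [0.4862, 0.0642, 0.1318]
tcp_rot: [-2.429, -1.992, -0.001]
contact_force: [-0.4, -0.5, 0.2]
finger_gap: 0.302
```

Run:
```python
from h import *
o,A=tool(); print(o["contact_force"],o["eef_pos"],o["finger_gap"])
c=imaging.camera_params("wrist");im=imaging.snapshot("wrist"); cv2.imwrite("pics/w4.png",im[:,:,::-1])
```

```text
[-0.40757056 -0.53598332  0.15146602] [0.48622946 0.06418391 0.1317667 ] 0.3023427108381828
```

View pics/w4.png

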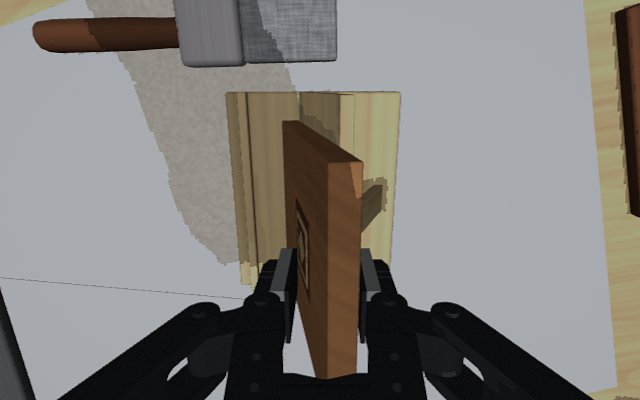

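The board is tilting between the fingers with its foot still at the panel (about (290,125) px). Continuing.

>>> jog_arm([
  [-0.3,[0.06,0,0],0],
  [-0.15,[0.06,0,0],0],
  [0,[0.05,0,0],0],
  [0.1,[0.03,0,0],0],
  [0.2,[0,0,0],0],
])

```text
t: 9.4
eef_pos: [0.49, 0.0833, 0.1317]
tcp_rot: [-2.429, -1.993, 0.0]
contact_force: [0.0, -0.1, 0.3]
finger_gap: 0.601
```

Run:
```python
from h import *
o,A=tool(); print(o["contact_force"],o["eef_pos"],o["finger_gap"])
c=imaging.camera_params("wrist");im=imaging.snapshot("wrist")
r=[.4822,.046,1.374]
t=np.radians(20); B=R.from_euler('y',t).as_matrix()
b=box(-.012,0,-.055,.055,0,.14)@B.T+[0,0,.01]
np.save("b.npy",b)
for P in [b]: cv2.polylines(im,[np.int32(cv2.convexHull(np.float32(proj(place(P,r),c))))],True,(0,255,0))
cv2.imwrite("pics/w5.png",im[:,:,::-1])
```

```text
[ 0.03186294 -0.11330154  0.27832543] [0.48997857 0.0832539  0.13174248] 0.6005351405514532
```

View pics/w5.png

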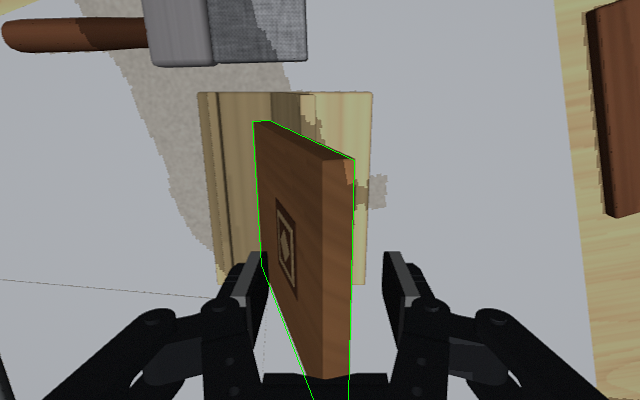

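Board leans flat as modelled (green outline overlaps; seal at (285,240) px). Rising and moving to the mirror.

>>> jog_arm([
  [0.2,[0,0,-0.1],0],
  [0.2,[0,0,-0.3],0],
  [0.2,[0,0,-0.4],0],
  [1,[0,0,-0.4],0],
  [1,[0,0,-0.3],0],
])

```text
t: 9.95
eef_pos: [0.4899, 0.0826, 0.2852]
tcp_rot: [2.429, 1.991, 0.004]
contact_force: [1.1, -0.0, -0.0]
finger_gap: 0.912
```

Run:
```python
from h import *
go(.45,-.22,.29,-.25,13)
```

```text
from [0.4899 0.0826 0.2852] 1.3733 dyaw 1.5183
[np.float64(-0.234), np.float64(0.016), np.float64(-0.004)] -0.0744
[np.float64(-0.235), np.float64(-0.012), np.float64(-0.004)] -0.0744
[np.float64(-0.232), np.float64(-0.039), np.float64(-0.004)] -0.0744
[np.float64(-0.225), np.float64(-0.066), np.float64(-0.004)] -0.0744
[np.float64(-0.216), np.float64(-0.092), np.float64(-0.004)] -0.0744
[np.float64(-0.204), np.float64(-0.116), np.float64(-0.004)] -0.0744
[np.float64(-0.189), np.float64(-0.139), np.float64(-0.004)] -0.0744
[np.float64(-0.172), np.float64(-0.16), np.float64(-0.004)] -0.0744
[np.float64(-0.152), np.float64(-0.179), np.float64(-0.004)] -0.0744
[np.float64(-0.13), np.float64(-0.196), np.float64(-0.004)] -0.0744
[np.float64(-0.106), np.float64(-0.209), np.float64(-0.004)] -0.0744
[np.float64(-0.081), np.float64(-0.22), np.float64(-0.004)] -0.0744
[np.float64(-0.055), np.float64(-0.228), np.float64(-0.004)] -0.0744
```

```bash
sed -i 's/    d=(yaw-a.*/    d=yaw-a/' h.py
python3 - <<'E'
from h import *
go(.45,-.22,.285,-.25,14)
E
```

```text
from [0.4899 0.0826 0.2852] 1.3733 dyaw -1.6233
[np.float64(-0.218), np.float64(0.014), np.float64(0.0)] 0.0738
[np.float64(-0.214), np.float64(0.04), np.float64(0.0)] 0.0738
[np.float64(-0.208), np.float64(0.064), np.float64(0.0)] 0.0738
[np.float64(-0.2), np.float64(0.088), np.float64(0.0)] 0.0738
[np.float64(-0.188), np.float64(0.11), np.float64(0.0)] 0.0738
[np.float64(-0.174), np.float64(0.131), np.float64(0.0)] 0.0738
[np.float64(-0.158), np.float64(0.151), np.float64(0.0)] 0.0738
[np.float64(-0.139), np.float64(0.168), np.float64(0.0)] 0.0738
[np.float64(-0.119), np.float64(0.183), np.float64(0.0)] 0.0738
[np.float64(-0.097), np.float64(0.195), np.float64(0.0)] 0.0738
[np.float64(-0.074), np.float64(0.205), np.float64(0.0)] 0.0738
[np.float64(-0.049), np.float64(0.212), np.float64(0.0)] 0.0738
[np.float64(-0.025), np.float64(0.217), np.float64(0.0)] 0.0738
[np.float64(0.001), np.float64(0.218), np.float64(0.0)] 0.0738
```

>>> jog_arm([
  [1,[-0.218,0.014,0],0.074],
  [1,[-0.214,0.04,0],0.074],
  [1,[-0.208,0.064,0],0.074],
  [1,[-0.2,0.088,0],0.074],
  [1,[-0.188,0.11,0],0.074],
])

```text
t: 10.45
eef_pos: [0.4754, -0.0262, 0.2827]
tcp_rot: [2.901, 1.205, 0.001]
contact_force: [-0.6, 0.4, 0.2]
finger_gap: 0.998
```

>>> jog_arm([
  [1,[-0.174,0.131,0],0.074],
  [1,[-0.158,0.151,0],0.074],
  [1,[-0.139,0.168,0],0.074],
  [1,[-0.119,0.183,0],0.074],
  [1,[-0.097,0.195,0],0.074],
])

```text
t: 10.95
eef_pos: [0.4609, -0.1343, 0.2827]
tcp_rot: [3.125, 0.323, 0.001]
contact_force: [-0.6, 0.3, 0.1]
finger_gap: 0.998
```

>>> jog_arm([
  [1,[-0.074,0.205,0],0.074],
  [1,[-0.049,0.212,0],0.074],
  [1,[-0.025,0.217,0],0.074],
  [1,[0,0.218,0],0.074],
  [1,[0,0,0],0],
])

```text
t: 11.45
eef_pos: [0.449, -0.2216, 0.2823]
tcp_rot: [3.115, -0.406, 0.0]
contact_force: [-0.5, 0.1, 0.0]
finger_gap: 0.999
```

Run:
```python
from w import *
cs=imaging.camera_params("scene"); M=np.load("m.npz")
im,c=shot("w6"); o,A=tool(); print(o["eef_pos"],np.arctan2(A[1,0],A[0,0])); S={}
for t in("view_stand","mirror","tab","sight_line"):
    L=imaging.cut_out("wrist",t); print(t,[(round(d["score"],2),[int(b) for b in d["bbox"]],int(d["mask"].sum())) for d in L])
    if L:S[t]=L[0]["mask"]
np.savez_compressed("mw6.npz",**S)
cv2.imwrite("pics/w6v.png",im[:,:,::-1])
# scene check of board
im=imaging.snapshot("scene"); L=imaging.cut_out("scene","board"); b=np.load("b.npy"); print([(round(d["score"],2),[int(v) for v in d["bbox"]]) for d in L])
if L: print("board scene fit",fit([b],[(L[0]["mask"].astype(float),cs)],[.4822,.046],[1.374]))
imaging.snapshot("side"); cd=imaging.camera_params("side"); L=imaging.cut_out("side","board"); print([(round(d["score"],2),[int(v) for v in d["bbox"]]) for d in L])
if L: print("board side fit",fit([b],[(L[0]["mask"].astype(float),cd)],[.4822,.046],[1.374]))
```

```text
[ 0.44911497 -0.22060451  0.2822955 ] -0.25516783309830543
view_stand [(0.9, [285, 131, 576, 247], 20203)]
mirror [(0.65, [324, 155, 341, 243], 1032)]
tab [(0.74, [322, 153, 341, 245], 1076), (0.48, [320, 175, 433, 195], 539)]
sight_line [(0.73, [321, 175, 433, 193], 482), (0.41, [363, 226, 539, 363], 12133)]
[(0.85, [310, 193, 347, 242])]
board scene fit (array([0.47574423, 0.04436837, 1.38748205]), np.float64(0.736358611250033))
[(0.92, [304, 177, 335, 219])]
board side fit (array([0.48087285, 0.04451431, 1.36859732]), np.float64(0.9120418458456968))
```

View pics/w6v.png

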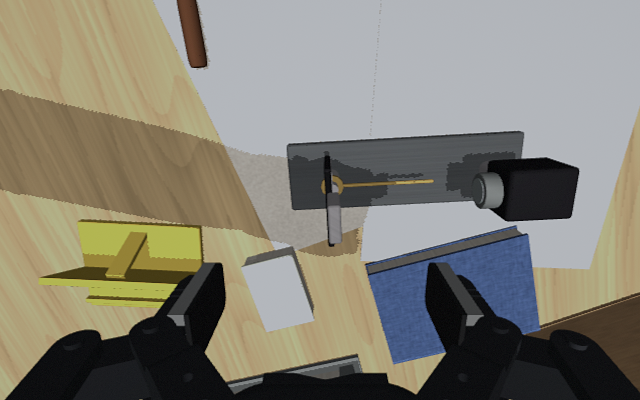

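Run:
```python
from w import *
S=np.load("mw6.npz"); c=imaging.camera_params("wrist"); c["pose"]=np.load("pics/w6.npy"); im=cv2.imread("pics/w6.png")
g=[ray(p,c,.012) for p in((288,145),(523,131),(524,205),(293,210))]
print(np.round(g,4)); e=g[1]-g[0]; f=g[2]-g[3]; print("len",np.hypot(*e[:2]),"yaw",np.arctan2(e[1],e[0]),np.arctan2(f[1],f[0]),"centre",np.mean(g,0))
ys,xs=np.nonzero(S["sight_line"]); k=xs>350
q=np.array([ray(p,c,.051) for p in zip(xs[k],ys[k])])[:,:2]; m=q.mean(0); d=np.linalg.svd(q-m)[2][0]; d*=np.sign(d[0]); print("wire yaw",np.arctan2(d[1],d[0]))
tip=ray((433,181.5),c,.051)[:2]; print("tip",tip,"pivot by wire",tip-.105*d, "ring centre ray",ray((331,186),c,.051))
VS=lambda dx:[box(dx-.135,dx+.135,-.04,.04,0,.012)]
# fit stand + mirror + tab + camera-free using unions: mask of mirror/tab
ang=0
MT=[box(-.004,.0,-.036,.036,.064,.124),box(-.005,.005,-.016,.016,.124,.16)]
mm=(S["mirror"]|S["tab"]).astype(float)
print("mirror fit",fit(MT,[(mm,c)],tip-.105*d,[-.28]))
cv2.imwrite("pics/w6c.png",cv2.resize(im[120:260,270:450],None,fx=4,fy=4,interpolation=cv2.INTER_CUBIC))
```

```text
[[ 0.4123 -0.1973  0.012 ]
 [ 0.6709 -0.25    0.012 ]
 [ 0.6644 -0.339   0.012 ]
 [ 0.3955 -0.2738  0.012 ]]
len 0.2639695511540421 yaw -0.20096125715488572 -0.23770959748172835 centre [ 0.53577394 -0.26503792  0.012     ]
wire yaw -0.20571188718247668
tip [ 0.55451766 -0.26847123] pivot by wire [ 0.4517315 -0.2470235] ring centre ray [ 0.44931705 -0.24552419  0.051     ]
mirror fit (array([ 0.44963728, -0.24311939, -0.17850137]), np.float64(0.824245999821221))
```

View pics/w6c.png

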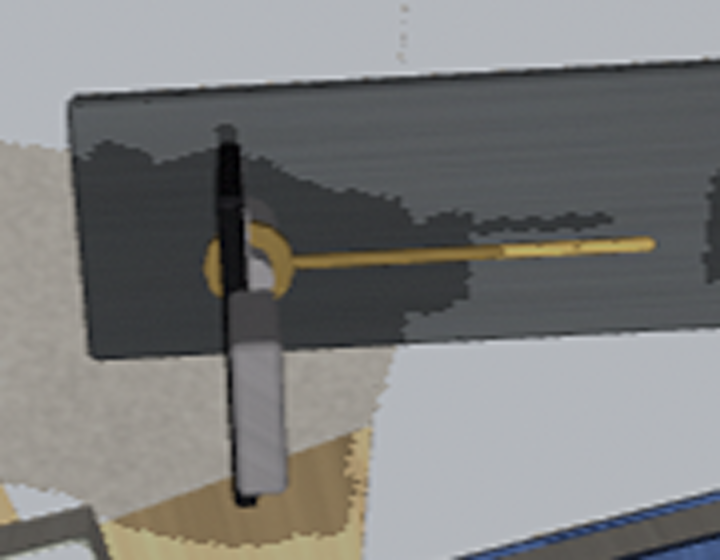

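Run:
```python
from w import *
c=imaging.camera_params("wrist"); c["pose"]=np.load("pics/w6.npy")
print("tab top centre",ray((270+260/4,120+399/4),c,.16))
rest=np.array([.4818,.0455]); y=1.374
seal=rest+.0178*np.array([np.cos(y),np.sin(y)])
for piv in([.45,-.2455],[.4505,-.246]):
    d=seal-piv; print("seal",seal,"phi",np.arctan2(d[1],d[0]),"mirror",[(np.arctan2(d[1],d[0])-p)/2 for p in(-.2,-.21,-.22)])
go(.45,-.245,.19,-.205,4)
```

```text
tab top centre [ 0.45160172 -0.24111172  0.16      ]
seal [0.48528041 0.06295642] phi 1.4569139337978507 mirror [np.float64(0.8284569668989253), np.float64(0.8334569668989253), np.float64(0.8384569668989253)]
seal [0.48528041 0.06295642] phi 1.4586944598457234 mirror [np.float64(0.8293472299228617), np.float64(0.8343472299228617), np.float64(0.8393472299228617)]
from [ 0.4496 -0.2192  0.2819] -0.2524 dyaw 0.0474
[np.float64(0.017), np.float64(0.062), np.float64(0.23)] -0.0075
[np.float64(0.016), np.float64(0.062), np.float64(0.23)] -0.0075
[np.float64(0.016), np.float64(0.063), np.float64(0.23)] -0.0075
[np.float64(0.015), np.float64(0.063), np.float64(0.23)] -0.0075
```

>>> jog_arm([
  [1,[0.015,0.05,0.27],-0.006],
  [1,[0.015,0.05,0.27],-0.006],
  [1,[0.015,0.05,0.27],-0.006],
  [1,[0.015,0.05,0.27],-0.006],
  [1,[0.01,0.05,0.26],-0.006],
])

```text
t: 12.4
eef_pos: [0.4505, -0.2455, 0.1466]
tcp_rot: [-3.125, 0.322, 0.0]
contact_force: [0.3, -0.4, -0.6]
finger_gap: 1.0
```

>>> jog_arm([
  [1,[0,0,0],0],
  [-0.3,[0,0,0],0],
  [-1,[0,0,0],0],
  [-1,[0,0,0],0],
  [-1,[0,0,0],0],
], newtons=30)

```text
t: 12.9
eef_pos: [0.451, -0.2457, 0.1489]
tcp_rot: [3.124, -0.324, 0.002]
contact_force: [-0.1, 0.2, 0.0]
finger_gap: 0.328
```

>>> jog_arm([
  [-1,[0,0,0],0],
  [-1,[0,0,0],0],
  [-1,[0,0,0],0],
])

```text
t: 13.2
eef_pos: [0.4503, -0.2455, 0.1484]
tcp_rot: [3.125, -0.324, -0.0]
contact_force: [-3.6, 2.4, 5.2]
finger_gap: 0.109
```

Run:
```python
from w import *
o,A=tool(); print(o["contact_force"],o["wrist_torque"],o["eef_pos"],o["finger_gap"],np.arctan2(A[1,0],A[0,0]))
```

```text
[-3.59635682  2.38705319  5.19763173] [0.23382626 0.69135369 0.02709056] [ 0.4502965  -0.24553597  0.14838026] 0.10948943447811019 -0.20656648742768247
```

>>> jog_arm([
  [-1,[0,0,0],-0.05],
  [-1,[0,0,0],-0.06],
  [-1,[0,0,0],-0.06],
  [-1,[0,0,0],-0.06],
  [-1,[0,0,0],-0.06],
])

```text
t: 13.7
eef_pos: [0.4503, -0.2456, 0.1484]
tcp_rot: [3.116, 0.396, 0.0]
contact_force: [-4.3, 0.5, 6.0]
finger_gap: 0.114
```

>>> jog_arm([
  [-1,[0,0,0],-0.06],
  [-1,[0,0,0],-0.06],
  [-1,[0,0,0],-0.06],
  [-1,[0,0,0],-0.06],
  [-1,[0,0,0],0],
])

```text
t: 14.2
eef_pos: [0.4502, -0.2455, 0.1484]
tcp_rot: [2.987, 0.972, -0.0]
contact_force: [-3.4, 1.9, 5.6]
finger_gap: 0.11
```

Run:
```python
from w import *
o,A=tool(); print(o["contact_force"],o["wrist_torque"],o["eef_pos"],o["finger_gap"],np.arctan2(A[1,0],A[0,0]))
out=[]
for n in("scene","side","wrist"):
    c=imaging.camera_params(n); im=imaging.snapshot(n)[:,:,::-1].copy()
    L=imaging.cut_out(n,"sight_line"); print(n,[(round(d["score"],2),[int(v) for v in d["bbox"]]) for d in L])
    cv2.imwrite(f"pics/t_{n}.png",im); np.save(f"pics/t_{n}.npy",c["pose"])
    if n=="scene": out.append(cv2.resize(im[130:260,180:370],(760,520)))
cv2.imwrite("pics/tc.png",out[0])
```

```text
[-3.41595623  1.92957754  5.59227609] [ 0.40243622  0.73264437 -0.08222675] [ 0.45023192 -0.24554153  0.14839991] 0.11014781968590127 0.6290722198948329
scene [(0.42, [231, 190, 241, 193])]
side [(0.41, [321, 230, 412, 279])]
wrist [(0.9, [308, 85, 446, 222])]
```

View pics/tc.png

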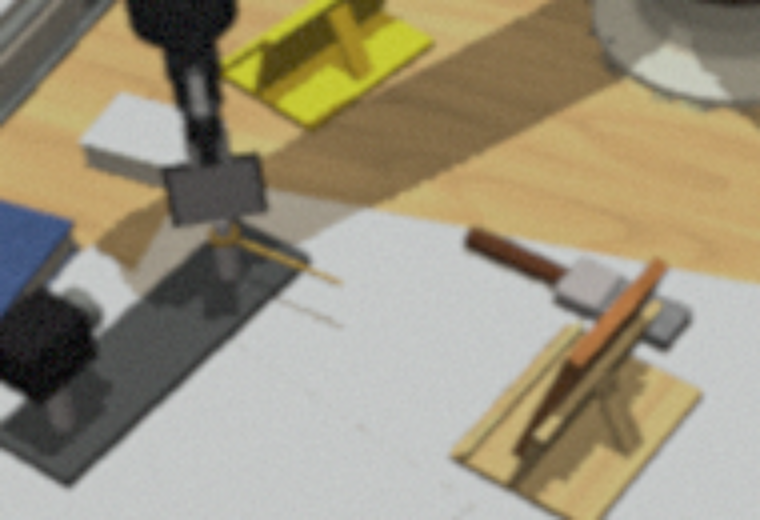

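Board leans on the rest; the wire runs from crop (225,236) to (340,284) toward it. Measuring its direction.

Run:
```python
from w import *
cs=imaging.camera_params("scene")
a=ray((180+225/4,130+236/4),cs,.051); b=ray((265,201),cs,.051); d=b-a; print("scene wire",a,b,np.hypot(*d[:2]),np.arctan2(d[1],d[0]))
im=imaging.snapshot("wrist")[:,:,::-1].copy(); c=imaging.camera_params("wrist")
L=imaging.cut_out("wrist","sight_line"); m=L[0]["mask"]; print(L[0]["bbox"],m.sum())
ys,xs=np.nonzero(m)
q=np.array([ray(p,c,.051) for p in zip(xs,ys)])[:,:2]
piv=np.array([.4503,-.2455]); k=np.hypot(*(q-piv).T)>.03
k&=np.hypot(*(q-piv).T)<.115
Q=q[k]; mm=Q.mean(0); d=np.linalg.svd(Q-mm)[2][0]; d*=np.sign(d[1]); print("wrist wire",mm,np.arctan2(d[1],d[0]),k.sum(),"spread",np.std((Q-mm)@[-d[1],d[0]]))
s=np.array([.4853,.063]); print("line offset at seal (left +)",np.cross(d,s-mm), "from piv",np.arctan2(*(s-piv)[::-1]))
# model overlay
r=[.4818,.0455,1.374]
for P in REST+[np.load("b.npy")]: cv2.polylines(im,[np.int32(cv2.convexHull(np.float32(proj(place(P,r),c))))],True,(0,255,0))
for z in (.051,.094):
  l=np.array([[*(piv+0*d),z],[*(piv+.32*d),z]]); p=np.int32(proj(l,c)); cv2.line(im,p[0].tolist(),p[1].tolist(),(0,0,255) if z<.06 else (255,0,255),1)
cv2.imwrite("pics/tw.png",im)
```

```text
scene wire [ 0.4514433  -0.24437875  0.051     ] [ 0.46323056 -0.1416251   0.051     ] 0.10342752666707214 1.4565817606150537
[309.4, 86.7, 444.5, 221.7] 1296
wrist wire [ 0.45792051 -0.17694605] 1.452037392820618 825 spread 0.0012386077401256937
line offset at seal (left +) 0.0012421647818697708 from piv 1.4578271766083284<stdin>:11: DeprecationWarning: Arrays of 2-dimensional vectors are deprecated. Use arrays of 3-dimensional vectors instead. (deprecated in NumPy 2.0)
```

Run:
```python
from w import *
for n in("side","wrist"):
    imaging.snapshot(n); c=imaging.camera_params(n)
    for d in imaging.cut_out(n,"seal"):
        ys,xs=np.nonzero(d["mask"]); print(n,round(d["score"],2),[int(v) for v in d["bbox"]],ray((xs.mean(),ys.mean()),c,.094))
    for d in imaging.cut_out(n,"board"):
        m=d["mask"].astype(float)
        if d["score"]>.5: print(n,"board fit",fit([np.load("b.npy")],[(m,c)],[.4818,.0455],[1.374]))
o,A=tool(); print(o["t"],o["contact_force"],o["finger_gap"],np.arctan2(A[1,0],A[0,0]))
```

```text
side 0.77 [305, 176, 329, 213] [0.46665336 0.03895946 0.094     ]
side board fit (array([0.48160668, 0.04917852, 1.88151414]), np.float64(0.8376558910700955))
14.9 [-3.91350115  1.52116301  5.90605269] 0.10716930316447619 0.6258335947628713
```

```bash
python3 -c "
from station import robot
print(robot.finish_job())"
```

```text
the job is handed in; nothing more can be done
None
```

I handed the job in at about 15 s. The board leans on the plywood rest with the seal facing the mirror, and the gripper is still holding the mirror tab at about 0.83 rad.

**Board:** I took it out of the slotted stand and set it between the lip and the panel. The panel foot, found by touch, was within about 1 mm of my estimate. I then tipped the board back with a finger and let go. With the arm clear, the side camera put it within about 2 mm of where it should lean. The scene camera agreed less well: its outline overlap was only 0.74 and its position about 6 mm off.

**Mirror:** the wire points at 1.452 rad by the wrist camera and 1.457 by the scene camera. The direction to the seal works out at about 1.458, so the line should land 1–2 mm from the seal's centre. The force on the tool was steady at about 7 N.

**Checks that failed:** the last attempt to see the seal directly did not work. In the side view the detector's seal mask covered most of the board, and the arm partly hid the board, so the repeat board fit was unusable. The wrist camera found no seal. The seal's position therefore rests on the earlier measurements and the board's known size. My final overlay picture could not be viewed because the picture limit was reached.

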